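# Close and hold the service panel of a bench instrument

## Robot

A 7-joint arm with a two-finger parallel gripper is mounted at the origin on a cart in front of the work surface, level with it; the furniture and walls round the work are solid. World frame = base frame: x ahead of the robot, y to its left, z up, the work surface at z = 0. Lengths are in m, angles in rad, forces in N, time in s.
With the tool pointing down it reaches from about 0.35 to 0.9 m from the base axis. Payload 8.1 kg.
Tool frame: the origin (TCP) lies between the finger pads; the fingertips stand ahead of it and the grasp point (between the pads) is the TCP (arm.nose_length is the z of the fingertips in the tool frame, in m); z points along the fingers, y is the line along which they close (so a half turn about z gives the same grasp; the last joint's range is limited). The gripper opens to 92 mm and grips with 3 to 60 N. Pads are 19 mm wide; open, the fingers measure 130 mm over their backs; the gripper's body (75 mm by 190 mm) begins 47 mm behind the grasp point.
Start: joints at [-1.208, 0.434, 0.025, 1.573, -0.012, 1.134, -0.075], TCP at [0.281, 0.558, 0.246] pointing down, gripper open.
Joint ranges: [-2.62, 2.62], [-0.44, 2.09], [-1.27, 1.32], [0.08, 2.57], [-1.32, 4.46], [0.12, 2], [-2.74, 2.74]. Speed limits (rad/s): [2.22, 2.22, 3.01, 3.01, 3.14, 3.14, 3.14].

## Interface

Orientations are given as a rotation vector (axis times angle).
In Python, from cell import sensors, optics, arm gives the robot as it stands.
- The arm moves only by the tool arm_command, never from a script. Its argument "deltas" is one flat list of numbers, 7 for each row, row after row: the turn, a rotation vector about the world's x, y, z as a fraction of full scale, then the shift along the world's x, y, z as a fraction of full scale, then the finger opening in mm, from 0 to 91.8. In form: [wx, wy, wz, dx, dy, dz, fingers, wx, wy, wz, dx, dy, dz, fingers, ...]. A call has 1 to 20 rows; each row is the pose to reach, as a shift and turn from the pose commanded when the call began; what a row does not reach only later rows make up. Full scale, the value 1, is 1 m for a shift and 90 degrees for a turn. A row lasts 1/10 s, in which the tool goes at most 50 mm and 8.59 degrees, less where a joint would pass 70% of its speed; a pose out of reach is approached as far as the arm can. A call with a number of a shift or a turn outside -1 to 1 is refused whole. A call with a gripper value outside its range is refused whole. The fingers move at their own pace and stop on an object; "force" is the grip in N (left out, the last holds). Time passes only in rows, so rows that repeat a pose let the fingers close. It gives the time, the measured TCP pose, the force, the opening and the grip force at its end, in the units of the state.
- sensors.observe(): the state, without advancing time (a new reading comes with each control period).
- optics.get_image(name): name is "scene" or "top" or "wrist"; returns the picture (400x640x3 uint8, blue, green, red); there is no depth.
- optics.calibration(name): a dict with "camera_matrix" (3x3 intrinsics, pixels), "D" ([k1, k2, p1, p2, k3] as OpenCV has them; the pictures are not rectified), "rvec" (rotation vector, rad) and "tvec" (3), from world to camera coordinates, as OpenCV has them. Camera axes: x right, y down, z forward; pixel columns grow to the right and rows downward; lengths in m; the calibration is good to about 2 mm. A picture is of the moment at which its call begins: read the wrist's pose just before it. calibration takes no time and is no camera call; for the wrist camera it gives the pose at the moment of the call.
- arm.sign_off(): hands the job in; it is judged then, once.
The state is a dict: "clock": time; "joints": joint angles; "dq": joint speeds; "joint_efforts": joint torques, N m; "position": TCP position; "ee_rot": TCP orientation; "force": force on the tool from outside, world axes, zero at the start; "ft_torque": the same for the moment, N m; "width": opening from 0.0 (shut) to 1.0 (fully open); "gripper_force": force on a finger pad.
Only numpy, scipy, OpenCV 4.12 (cv2) and the standard library are available. Lean on these libraries where they do the work, as an engineer would, in place of code of your own. Each camera call takes 0.05 s, during which the arm holds its last target. There are 200 camera calls.

## Task

The service panel on top of the low instrument case has been left partly slid out: slide it along its channel until it butts against the fixed cover with no gap. Then turn the quarter-turn fastener on the panel clockwise until the slot along its grip lines up with the two index ridges on the panel, and press the panel down against its springy gasket until it is level with the cover. Finish while still holding the panel pressed down like this, gap closed and slot lined up, and leave the other things on the bench where they are.

Things in the scene. Friction and masses are not known exactly. Their poses are not given: they have to be found in the camera images.
- case: low white instrument case, 150 (x) x 200 (y) x 60 mm, fixed to the bench; origin at the centre of its underside. A louvred aluminium cover is fixed over its +y half. The -y half is a channel along y, open at the top and at the -y end, between two side rails 136 mm apart that keep the panel straight. Rails and cover are 60 mm above the bench.
- cover_edge (a point): middle of the cover's top edge that faces the panel, 60 mm above the bench; its axes are the case's (x across the channel, +y along the channel from the panel towards the cover, z up)
- panel: loose aluminium panel, 134 (x) x 100 (y) x 10 mm, 0.2 to 0.4 kg, lying in the channel; origin at the centre of its underside, axes as the case's; its +y edge faces the cover. It starts 14 to 30 mm short of the cover, overhanging the case's open end, and slides easily (a few N). Two low dark index ridges (4 x 16 mm) lie on its y centre line, 36 mm either side of the fastener.
- panel_edge (a point): middle of the panel's top edge that faces the cover; when butted it is at the cover edge (in y)
- panel_top (a point): centre of the panel's top face (on the fastener's axis). The panel lies on a springy gasket: this point is 65 mm above the bench at the start. A downward push of 7 to 12 N brings it down 5 mm onto the rigid frame, level with the cover; it springs up again when let go.
- fastener (a joint): angle of the fastener in rad, growing clockwise seen from above: at 0 its bar grip lies along the panel's x axis, at pi/2 (1.571) along y, in line with the index ridges. It starts at 0.15 to 0.65, has a stop at 2.0 and stays where it is left (about 0.04 N m). Well out of line, a key under the panel lands on the frame and it cannot be pressed home.
- fastener_grip (a point): middle of the top of the fastener's bar grip, at the panel's centre, 31 mm above its top face: an upright black bar 36 mm long, 12 mm thick and 27 mm high, with a bright line (the slot) along its top, on a steel disc 42 mm across and 4 mm high. The point's x axis runs along bar and slot.
- timer: bystander beside the case: white timer, 60 x 60 x 15 mm; origin at the centre of its underside
- tape_roll: bystander beside the case: roll of tape lying flat, 78 mm across, 19 mm high; origin at the centre of its underside
- reagent_bottle: bystander beside the case: small white bottle, 41 mm across, 74 mm high; origin at the centre of its underside
- marker: bystander beside the case: black marker pen lying down, 126 mm long, 11 mm thick; origin at the centre of its underside
Things that resemble listed ones, but are neither listed nor needed, are in the scene too. What is shaped like the panel but orange is not meant.

How it is judged:
By the outcome, as a careful person would: the job done as asked, in the order asked, and still so for the second after the job is handed in, while the arm keeps its last pose, push and grip.
It also fails if it takes over 35 s, if anything falls off the work surface, if the arm or the gripper's body presses on something with over 40 N, if the wrist force passes 120 N, or if a joint passes its speed limit or range.

## Working session

There is one attempt and no reset: what is moved stays moved. The work goes in short steps, Python scripts to look and compute and a tool call to move; the robot and the scene stay as the last step left them, time stands still between calls to the robot, and variables do not carry over. Pictures are saved under pics/ and viewed, at most 10 in all, crops included, and the job is handed in when it is done.

Besides the shell and the picture viewer there is one more tool, called after ">>>" as a command line: name --argument value ..., lists and objects as JSON in quotes. arm_command: Moves the arm, as the interface text tells. Its arguments: {"type":"object","properties":{"deltas":{"type":"array","items":{"type":"number"}},"force":{"type":"number"}},"required":["deltas"]}

```bash
mkdir -p pics
cat > h.py <<'E'
import numpy as np, cv2
from cell import sensors, optics, arm
def ray(cal,uv):
    K=np.array(cal["camera_matrix"],float);D=np.array(cal["D"],float)
    R=cv2.Rodrigues(np.array(cal["rvec"],float))[0];t=np.array(cal["tvec"],float).ravel()
    p=cv2.undistortPoints(np.array(uv,float).reshape(-1,1,2),K,D).reshape(-1,2)
    d=np.c_[p,np.ones(len(p))]@R
    return -R.T@t,d
def onplane(cal,uv,z):
    c,d=ray(cal,uv); return c+d*((z-c[2])/d[:,2])[:,None]
E
python3 - <<'E'
from h import *
s=sensors.observe();print(s,arm.nose_length)
for n in("top","scene"):
    im=optics.get_image(n);cv2.imwrite(f"pics/{n}1.png",im)
    c=optics.calibration(n);print(n,ray(c,[[320,200]]))
E
```

```text
{'clock': 0.0, 'joints': array([-1.20759717,  0.43522645,  0.02498239,  1.57414649, -0.0116234 ,
        1.13397943, -0.07508772]), 'dq': array([ 0.00115566, -0.0004063 , -0.00088879,  0.00081705, -0.00185902,
        0.00074274,  0.00035415]), 'joint_efforts': array([-4.83200729e-04, -6.67857814e+01,  9.84119475e-01, -3.14453673e+01,
       -6.06610486e-02,  4.28656884e-02,  1.43563775e-04]), 'position': array([0.28053346, 0.5579404 , 0.24492379]), 'ee_rot': array([-7.25138847e-01, -3.05650574e+00,  2.50618146e-03]), 'force': array([-0.15951091, -0.78425051,  0.6073667 ]), 'ft_torque': array([0.02171686, 0.03295899, 0.03410181]), 'gripper_force': 0.0, 'width': 0.999290044799662} 0.019
top (array([0.38511626, 0.02035799, 1.32670181]), array([[ 0.18184507,  0.00576794, -0.98332158]]))
scene (array([ 0.06447556, -0.75400774,  0.57440377]), array([[ 0.50112416,  0.73204487, -0.46154073]]))
```

View pics/top1.png

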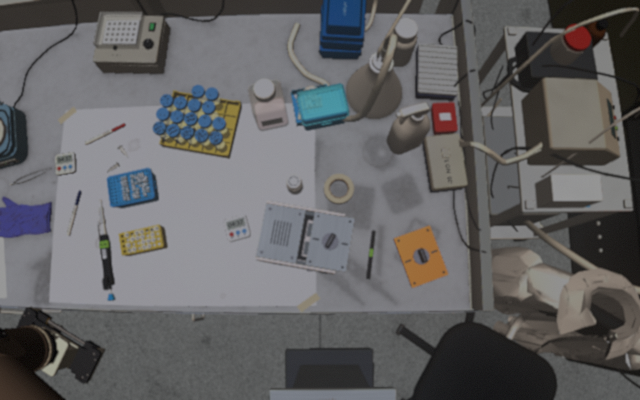

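View pics/scene1.png

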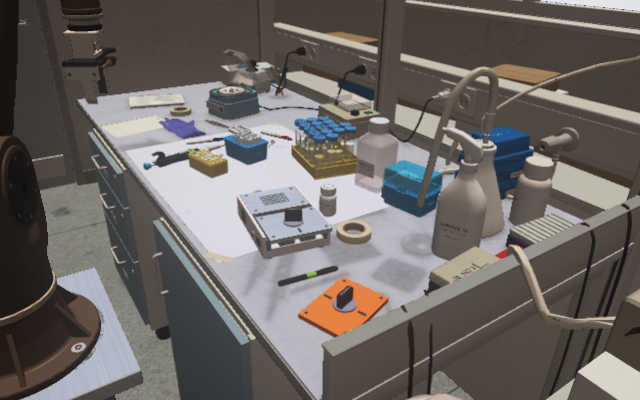

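The top view shows the case at about (257–353, 205–270), with the cover on the left (+y) and the fastener at (330,241). The orange decoy is at (420,256). I'll enlarge the case.

Run:
```python
from h import *
im=cv2.imread("pics/top1.png")[195:280,250:360]
cv2.imwrite("pics/crop1.png",cv2.resize(im,None,fx=7,fy=7,interpolation=cv2.INTER_CUBIC))
c=optics.calibration("top")
print(onplane(c,[[330,241]],.09),onplane(c,[[331,241]],.09))
```

```text
[[0.51343614 0.00410352 0.09      ]] [[0.51342083 0.00169974 0.09      ]]
```

View pics/crop1.png

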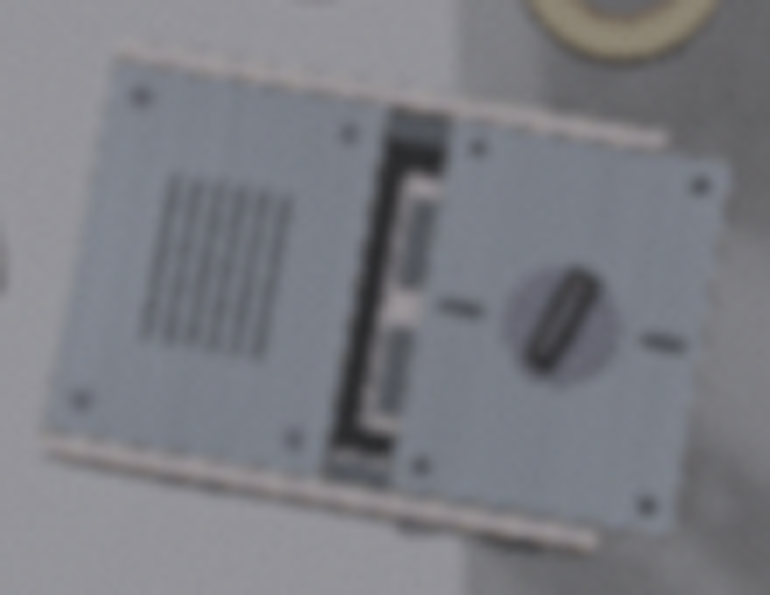

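Crop: the gap is about 8 original px (roughly 19 mm). The case's +y points left and slightly up. The bar at (560,320) is about 17° clockwise of the panel's x axis. I'll move above it for a wrist view.

>>> arm_command --deltas '[0,0,0,0.232,-0.554,0,91,0,0,0,0.232,-0.554,0,91,0,0,0,0.232,-0.554,0,91,0,0,0,0.232,-0.554,0,91,0,0,0,0.232,-0.554,0,91,0,0,0,0.232,-0.554,0,91,0,0,0,0.232,-0.554,0,91,0,0,0,0.232,-0.554,0,91,0,0,0,0.232,-0.554,0,91,0,0,0,0.232,-0.554,0,91,0,0,0,0.232,-0.554,0,91,0,0,0,0.232,-0.554,0,91,0,0,0,0.232,-0.554,0,91,0,0,0,0.232,-0.554,0,91,0,0,0,0.232,-0.554,0,91,0,0,0,0.232,-0.554,0,91,0,0,0,0.232,-0.554,0,91,0,0,0,0.232,-0.554,0,91]'

```text
clock: 1.9
position: [0.5125, 0.0054, 0.2458]
ee_rot: [-0.723, -3.057, -0.0]
force: [-0.4, 0.4, 0.4]
width: 0.993
gripper_force: 0.0
```

Run:
```python
from h import *
s=sensors.observe();print(s["clock"],s["position"],s["ee_rot"],s["joints"],s["force"])
c=optics.calibration("wrist");np.save("wc.npy",c,allow_pickle=True)
im=optics.get_image("wrist");cv2.imwrite("pics/w1.png",im)
```

```text
1.9 [0.51254652 0.00535467 0.24576665] [-7.22649861e-01 -3.05724921e+00 -3.96487931e-04] [-0.36432423  0.25144929  0.31060385  1.86272568 -0.08856719  1.04071681
  1.08854178] [-0.44031292  0.41065727  0.38032092]
```

View pics/w1.png

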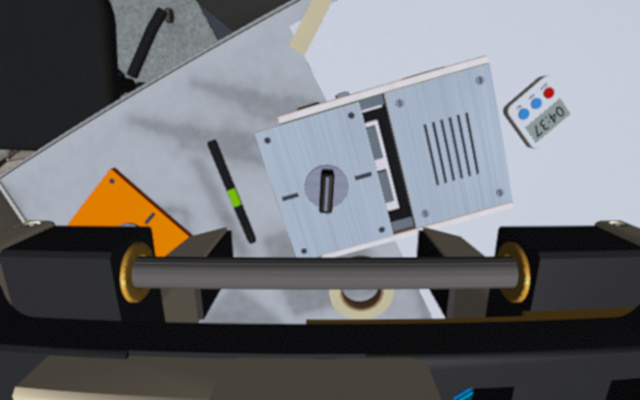

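The wrist view shows the bar at about (326,190), the ridges at (290,197) and (364,176), the panel edge along (360,108)–(392,238), and the cover edge along (386,95)–(414,228). I'll refine these.

Run:
```python
from h import *
c=np.load("wc.npy",allow_pickle=True).item()
im=cv2.imread("pics/w1.png")
cv2.imwrite("pics/w1c.png",cv2.resize(im[90:245,250:430],None,fx=4,fy=4,interpolation=cv2.INTER_CUBIC))
g=cv2.cvtColor(im,cv2.COLOR_BGR2GRAY)
m=np.zeros_like(g);m[90:245,270:380]=(g[90:245,270:380]<75)*255
for q in cv2.findContours(m,cv2.RETR_EXTERNAL,cv2.CHAIN_APPROX_NONE)[0]:
    a=cv2.contourArea(q)
    if a>15: print(a,cv2.minAreaRect(q))
a=onplane(c,[[290,197],[364,176]],.065);print(a,a.mean(0),np.degrees(np.arctan2(*(a[1]-a[0])[:2])))
```

```text
290.5 ((326.30615234375, 190.48922729492188), (12.647164344787598, 42.98926544189453), 3.1798300743103027)
125.5 ((371.0, 116.5), (15.0, 16.0), 90.0)
[[ 0.51196291 -0.03082665  0.065     ]
 [ 0.52502976  0.0414907   0.065     ]] [0.51849634 0.00533202 0.065     ] 10.242128428386156
```

View pics/w1c.png

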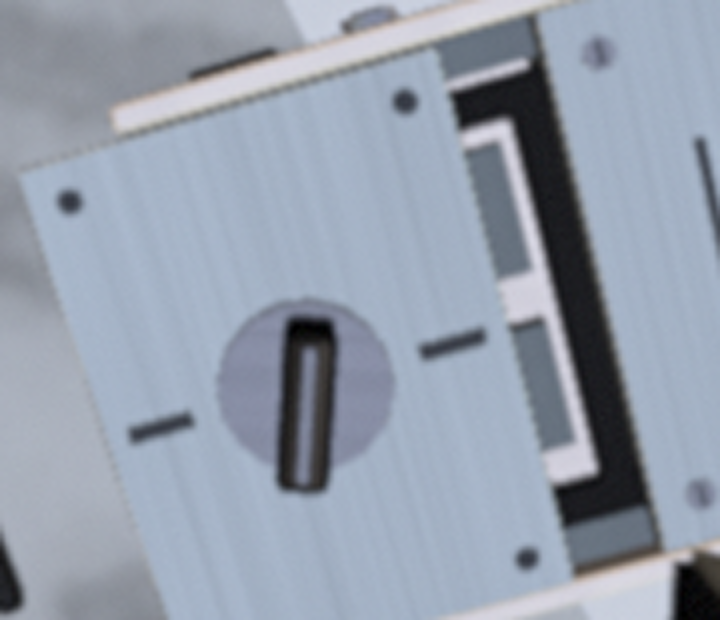

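Crop: slot from (311,346) to (300,488), ridges at (161,427) and (452,344), panel edge (440,50)–(572,578), cover edge (537,18)–(658,548).

```bash
cat >> h.py <<'E'
def full(p): return np.array(p,float)/4+[250,90]-0.375
E
python3 - <<'E'
from h import *
c=np.load("wc.npy",allow_pickle=True).item()
ang=lambda d:np.degrees(np.arctan2(d[1],d[0]))
P=lambda p,z:onplane(c,full(p),z)
r=P([[161,427],[452,344]],.065);print("ridge",r.mean(0),ang(r[1]-r[0]),np.linalg.norm(r[1]-r[0]))
s=P([[311,346],[300,488]],.096);print("slot",s.mean(0),ang(s[1]-s[0]),np.linalg.norm(s[1]-s[0]))
e=P([[440,50],[572,578]],.065);k=P([[537,18],[658,548]],.060)
print("edges",e,ang(e[1]-e[0]),k,ang(k[1]-k[0]))
x=e[1]-e[0]; x/=np.linalg.norm(x); y=np.array([-x[1],x[0],0])
print("gap",((k-e)@y),x,y)
E
```

```text
ridge [0.5177415  0.00491585 0.065     ] 79.82745516344679 0.07225504069972634
slot [0.51780762 0.00476344 0.096     ] -30.71506415316778 0.03177685859913849
edges [[0.46176233 0.0666083  0.065     ]
 [0.59089578 0.04236861 0.065     ]] -10.631300539257756 [[0.4652574  0.09000575 0.06      ]
 [0.59544341 0.06504829 0.06      ]] -10.852287512370316
gap [0.02364062 0.02312936] [ 0.98283471 -0.1844883   0.        ] [0.1844883  0.98283471 0.        ]
```

>>> arm_command --deltas '[0,0,-0.046,0.005,-0.001,-0.04,91,0,0,-0.046,0.005,-0.001,-0.08,91,0,0,-0.046,0.005,-0.001,-0.11,91,0,0,-0.046,0.005,-0.001,-0.13,91,0,0,-0.046,0.005,-0.001,-0.145,91,0,0,-0.046,0.005,-0.001,-0.154,91,0,0,-0.046,0.005,-0.001,-0.154,91,0,0,-0.046,0.005,-0.001,-0.154,91]'

```text
clock: 2.75
position: [0.5181, 0.0035, 0.0922]
ee_rot: [0.835, 3.028, 0.0]
force: [0.3, -1.4, 0.9]
width: 0.992
gripper_force: 0.0
```

>>> arm_command --deltas '[0,0,0,0,0,0,60,0,0,0,0,0,0,40,0,0,0,0,0,0,25,0,0,0,0,0,0,14,0,0,0,0,0,0,8,0,0,0,0,0,0,0,0,0,0,0,0,0,0,0,0,0,0,0,0,0,0,0,0,0,0,0,0,0,0,0,0,0,0,0,0,0,0,0,0,0,0,0,0,0,0,0,0,0]' --force 30

```text
clock: 3.95
position: [0.5178, 0.0035, 0.0917]
ee_rot: [0.835, 3.029, 0.0]
force: [-1.2, 0.4, -0.2]
width: 0.127
gripper_force: 30.0
```

>>> arm_command --deltas '[0,0,0,0.001,0.005,0,0,0,0,0,0.002,0.01,0,0,0,0,0,0.0028,0.015,0,0,0,0,0,0.0037,0.0197,0,0,0,0,0,0.0037,0.0197,0,0,0,0,0,0.0037,0.0197,0,0]'

```text
clock: 4.55
position: [0.5216, 0.024, 0.0918]
ee_rot: [0.834, 3.029, 0.001]
force: [0.0, 1.5, -0.3]
width: 0.127
gripper_force: 30.0
```

>>> arm_command --deltas '[0,0,0,0.0002,0.001,0,0,0,0,0,0.0004,0.002,0,0,0,0,0,0.0004,0.002,0,0,0,0,0,0.0004,0.002,0,0]'

```text
clock: 4.95
position: [0.5217, 0.0247, 0.0918]
ee_rot: [-0.836, -3.028, 0.0]
force: [-0.9, -1.8, 1.7]
width: 0.128
gripper_force: 30.0
```

>>> arm_command --deltas '[0,0,0,0.0002,0.001,0,0,0,0,0,0.0002,0.001,0,0,0,0,0,0.0002,0.001,0,0]'

```text
clock: 5.25
position: [0.5221, 0.0261, 0.0918]
ee_rot: [0.835, 3.028, 0.0]
force: [-0.2, -1.3, 1.0]
width: 0.128
gripper_force: 30.0
```

>>> arm_command --deltas '[0,0,0,0.0002,0.001,0,0,0,0,0,0.0002,0.001,0,0,0,0,0,0.0002,0.001,0,0]'

```text
clock: 5.55
position: [0.5223, 0.0273, 0.0917]
ee_rot: [0.835, 3.029, 0.0]
force: [-0.7, -1.5, 1.0]
width: 0.13
gripper_force: 30.0
```

>>> arm_command --deltas '[0,0,0,0.0002,0.001,0,0,0,0,0,0.0002,0.001,0,0,0,0,0,0.0002,0.001,0,0]'

```text
clock: 5.85
position: [0.5225, 0.0277, 0.0918]
ee_rot: [0.835, 3.028, -0.001]
force: [-0.6, -4.5, 0.7]
width: 0.131
gripper_force: 30.0
```

>>> arm_command --deltas '[0,0,0,0.0002,0.001,0,0,0,0,0,0.0002,0.001,0,0,0,0,0,0.0002,0.001,0,0]'

```text
clock: 6.15
position: [0.5225, 0.0278, 0.0918]
ee_rot: [0.837, 3.028, -0.002]
force: [-0.3, -7.2, 2.7]
width: 0.13
gripper_force: 30.0
```

Run:
```python
from h import *
s=sensors.observe();print(s["clock"],s["position"],s["force"],s["ft_torque"])
c=optics.calibration("wrist");np.save("wc.npy",c,allow_pickle=True)
im=optics.get_image("wrist");cv2.imwrite("pics/w2.png",im)
```

```text
6.15 [0.52253684 0.02782354 0.09177228] [-0.2632751  -7.24677632  2.69937462] [-1.70833908  0.12156658  0.0735107 ]
```

View pics/w2.png

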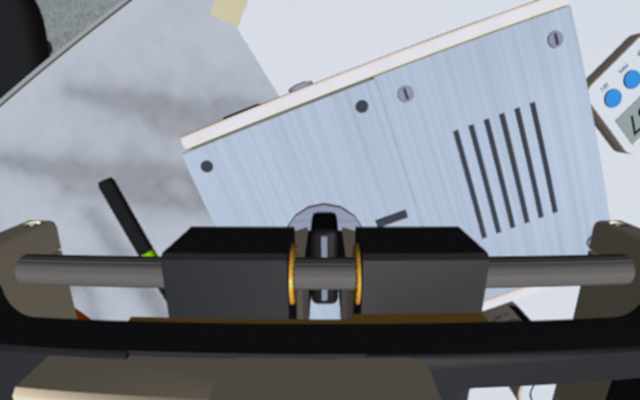

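The gap is closed: the seam runs (375,80)–(415,215) with no dark strip, and the bar sits square between the pads. Now I'll turn it 69.5° clockwise.

>>> arm_command --deltas '[0,0,-0.06,0,0,0,0,0,0,-0.12,0,0,0,0,0,0,-0.18,0,0,0,0,0,0,-0.24,0,0,0,0,0,0,-0.3,0,0,0,0,0,0,-0.36,0,0,0,0,0,0,-0.42,0,0,0,0,0,0,-0.48,0,0,0,0,0,0,-0.54,0,0,0,0,0,0,-0.6,0,0,0,0,0,0,-0.66,0,0,0,0,0,0,-0.72,0,0,0,0,0,0,-0.772,0,0,0,0,0,0,-0.772,0,0,0,0,0,0,-0.772,0,0,0,0,0,0,-0.772,0,0,0,0]'

```text
clock: 7.8
position: [0.5221, 0.0276, 0.0917]
ee_rot: [2.413, 2.011, -0.002]
force: [-3.3, -9.0, 4.3]
width: 0.132
gripper_force: 30.0
```

Run:
```python
from h import *
s=sensors.observe();print(s["clock"],s["position"],s["ee_rot"],s["force"],s["ft_torque"],s["joints"])
c=optics.calibration("wrist");np.save("wc.npy",c,allow_pickle=True)
im=optics.get_image("wrist");cv2.imwrite("pics/w3.png",im)
```

```text
7.8 [0.52209527 0.02759891 0.09172842] [ 2.41289830e+00  2.01068145e+00 -2.38033327e-03] [-3.33285498 -9.00916534  4.30766482] [-1.92885323  0.68783412 -0.01566076] [-0.60011135  0.51689668  0.61469835  2.02562131 -0.43861742  0.73109402
  0.10517548]
```

View pics/w3.png

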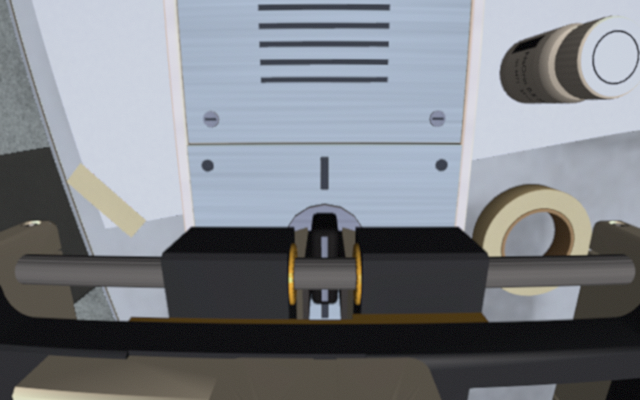

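The view shows slot (324,240–285), ridge (324,157–188) and seam (row 143) square to each other. I'll check the angles numerically.

Run:
```python
from h import *
c=np.load("wc.npy",allow_pickle=True).item()
g=cv2.cvtColor(cv2.imread("pics/w3.png"),cv2.COLOR_BGR2GRAY).astype(float)
def fit(u0,u1,v0,v1,z,horiz=True,dark=True):
    a=g[v0:v1,u0:u1]; a=a if horiz else a.T
    w=(a.max(0)-a) if dark else (a-a.min(0)); w=w**4
    q=(w*np.arange(w.shape[0])[:,None]).sum(0)/w.sum(0); t=np.arange(w.shape[1])
    p=np.polyfit(t,q,1); e=np.array([t[0],t[-1]]); f=np.polyval(p,e)
    uv=np.c_[e+u0,f+v0] if horiz else np.c_[f+u0,e+v0]
    P=onplane(c,uv,z); d=P[1]-P[0]; print(uv.round(1).tolist(),np.degrees(np.arctan2(d[1],d[0])).round(2),P.mean(0).round(4))
fit(195,455,138,149,.0625)
fit(262,386,72,86,.060); fit(262,386,55,70,.060); fit(262,386,38,51,.06)
fit(316,333,160,186,.065,False)
fit(320,330,238,250,.096,False,False)
```

```text
[[195.0, 143.5], [454.0, 142.8]] -10.13 [0.5308 0.0779 0.0625]
[[262.0, 79.4], [385.0, 79.2]] -10.19 [0.5357 0.1075 0.06  ]
[[262.0, 61.7], [385.0, 61.3]] -10.11 [0.5372 0.1155 0.06  ]
[[262.0, 43.7], [385.0, 43.4]] -10.14 [0.5386 0.1234 0.06  ]
[[324.1, 160.0], [324.1, 185.0]] -100.41 [0.5281 0.0638 0.065 ]
[[323.9, 238.0], [324.0, 249.0]] -100.09 [0.5237 0.0397 0.096 ]
```

The alignment is within 0.3°. Next I'll tighten the grip and press.

>>> arm_command --deltas '[0,0,0,0,0,0,0,0,0,0,0,0,0,0,0,0,0,0,0,-0.001,0,0,0,0,0,0,-0.002,0,0,0,0,0,0,-0.003,0,0,0,0,0,0,-0.004,0,0,0,0,0,0,-0.005,0,0,0,0,0,0,-0.005,0,0,0,0,0,0,-0.005,0]' --force 55

```text
clock: 8.75
position: [0.5222, 0.0276, 0.0869]
ee_rot: [2.413, 2.011, -0.002]
force: [-4.2, -7.9, 7.2]
width: 0.126
gripper_force: 55.0
```

>>> arm_command --deltas '[0,0,0,0,0,-0.001,0,0,0,0,0,0,-0.001,0,0,0,0,0,0,-0.001,0]'

```text
clock: 9.05
position: [0.5222, 0.0276, 0.0866]
ee_rot: [2.414, 2.011, -0.001]
force: [-6.7, -8.2, 19.4]
width: 0.13
gripper_force: 55.0
```

It reached the stop after about 5 mm, and the force climbed to 19 N. I'll take one verification picture.

Run:
```python
from h import *
s=sensors.observe();print(s["clock"],s["position"],s["force"],s["ft_torque"])
im=optics.get_image("wrist");b=optics.get_image("scene")
a=cv2.resize(im[60:320,170:490],None,fx=1.25*2,fy=2,interpolation=cv2.INTER_CUBIC)[:, :800]
b=cv2.resize(b[170:270,220:350],None,fx=5,fy=5,interpolation=cv2.INTER_CUBIC)
cv2.imwrite("pics/f.png",cv2.resize(np.hstack([cv2.resize(a,(500,400)),cv2.resize(b,(300,231)).repeat(1,0) if 0 else cv2.copyMakeBorder(cv2.resize(b,(300,231)),0,169,0,0,cv2.BORDER_CONSTANT)]),(800,400)))
```

```text
9.05 [0.52217919 0.02757039 0.08661376] [-6.70936214 -8.20378398 19.44706108] [-1.90361464  1.69926116 -0.04749553]
```

View pics/f.png

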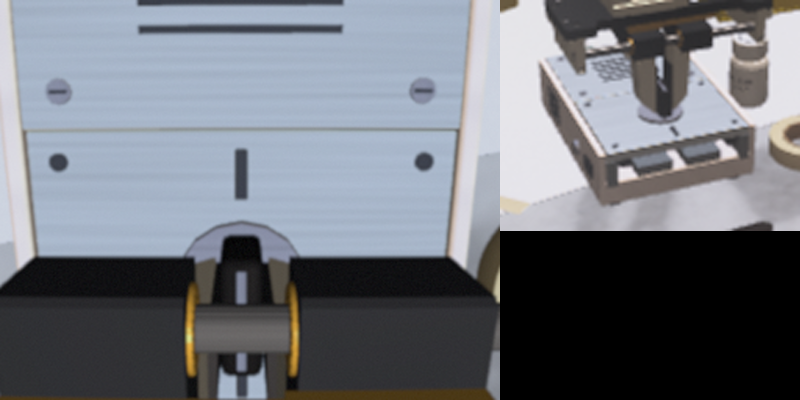

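The panel is flush with the cover, the seam at row 128 is closed, and slot and ridges line up at column 241. I'll hold briefly, then hand in.

>>> arm_command --deltas '[0,0,0,0,0,0,0,0,0,0,0,0,0,0,0,0,0,0,0,0,0,0,0,0,0,0,0,0,0,0,0,0,0,0,0]'

```text
clock: 9.65
position: [0.5222, 0.0275, 0.0866]
ee_rot: [2.414, 2.011, -0.001]
force: [-7.0, -8.1, 18.7]
width: 0.126
gripper_force: 55.0
```

```bash
python3 -c "
from h import *
s=sensors.observe();print(s['position'],s['force'])
if 10<s['force'][2]<35: print(arm.sign_off())"
```

```text
[0.52218421 0.02754854 0.0866226 ] [-6.99957946 -8.05831495 18.67662202]
the job is handed in; nothing more can be done
None
```

The job is handed in: the panel is butted against the cover with no visible gap, the slot is within about 0.3° of the index ridges, and the arm is holding the panel down level with the cover at about 19 N (9.65 s used).

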